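# Seat the red printing plate in the sprung registration bracket

### The arm

A 6-joint arm with a two-finger parallel gripper is mounted at the origin on the work surface; the furniture and walls round the work are solid. World frame = base frame: x ahead of the robot, y to its left, z up, the work surface at z = 0. Lengths are in mm, angles in rad, forces in N, time in s.
With the tool pointing down it reaches from about 400 to 825 mm from the base axis. Payload 7 kg.
Tool frame: the origin (TCP) lies at the very end of the fingers, on their centre line; the grasp point (between the pads) lies 19 mm behind it; z points along the fingers, y is the line along which they close (so a half turn about z gives the same grasp; the last joint's range is limited). The gripper opens to 88 mm and grips with 3 to 60 N. Pads are 19 mm wide; open, the fingers measure 130 mm over their backs; the gripper's body (78 mm by 193 mm) begins 47 mm behind the grasp point.
Start: joints at [1.585, 0.359, 0.012, 0, -1.224, -0.288], TCP at [182.524, 649.831, 226.561] pointing down, gripper open.
Joint ranges: [-3.07, 3.07], [-1.43, 2.12], [-1.02, 1.25], [-3.03, 1.67], [-3.05, -0], [-3.03, 3.03]. Speed limits (rad/s): [2.39, 2.39, 3.01, 3.14, 3.14, 3.14].

### API

Orientations are given as a unit quaternion [x, y, z, w].
In Python, from plant import bot gives the robot as it stands. Calls block until the motion is done:
- bot.move_ptp(position, orientation): joint-space move of the TCP to a pose.
- bot.line_to(position, velocity=150, ori=None): straight line of the TCP; ori=None keeps the orientation; velocity is the mean speed in mm/s.
- bot.move_joints(angles): joint-space move.
- bot.move_gripper(opening, force=None): finger opening in mm; force is the grip in N (None keeps the last); returns when the fingers have stopped.
- bot.pause(seconds).
- bot.solve_ik(position, orientation): joint angles nearest the present ones, or None.
- bot.read_state(): the state.
- bot.camera(name): name is "scene" or "top" or "wrist"; returns the picture (480x640x3 uint8, red, green, blue); there is no depth.
- bot.get_calibration(name): a dict with "fx", "fy", "cx", "cy" (pixels), "distortion" ([k1, k2, p1, p2, k3] as OpenCV has them; the pictures are not rectified), "view" (4x4, takes a point from world to camera coordinates); the wrist camera has in their place "T_tool_cam" (4x4, takes a point from camera to tool coordinates, whose origin is the TCP and whose axes are the flange's). Camera axes: x right, y up, looking along -z (the intrinsics and any distortion apply to the point x, -y, -z); pixel columns grow to the right and rows downward; lengths in mm; the calibration is good to about 2 mm. A picture is of the moment at which its call begins: read the wrist's pose just before it. get_calibration takes no time and is no camera call.
A pose or a line that the arm cannot do raises bot.Unreachable and nothing moves.
- bot.close_job(): hands the job in; it is judged then, once.
The state is a dict: "t": time; "joint_pos": joint angles; "qvel": joint speeds; "tau": joint torques, N m; "tcp_pos": TCP position; "eef_rot": TCP orientation; "contact_force": force on the tool from outside, world axes, zero at the start; "moment": the same for the moment, N m; "width": finger opening in mm; "finger_force": force on a finger pad.
Only numpy, scipy, OpenCV 4.12 (cv2) and the standard library are available. Lean on these libraries where they do the work, as an engineer would, in place of code of your own. Each camera call takes 0.05 s, during which the arm holds its last target. There are 200 camera calls.

### The job

Make the red layer of the print: take the printing plate with the red grip and press it straight down into the green registration bracket, one ear in each spring-clipped slot, until it has gone past the clips and sits flat on the bed, then let go. Either way round will do. Leave the plate with the blue grip where it lies.

Things in the scene. Friction and masses are not known exactly. Their poses are not given: they have to be found in the camera images.
- red_grip (a point): Loose plate with red bar grip, 0.15-0.31 kg; point on its centre, 35 mm above its underside. Aluminium back 80 x 62 mm (x, y), top face 10 mm up; at each x end an ear 36 mm long, 20 wide, 4 to 10 mm above the underside (152 mm over both). The grip stands on the back along x: 76 mm long, 22 wide, top 60 mm above the underside; pinch it across y. z is up.
- blue_grip (a point): The same point of the other plate, alike but for its blue grip; it must stay where it lies.
- bed (a point): Centre of the bed's top face, 14 mm above the table, on the fixed green bracket (170 x 98 mm, white paper on the bed). x runs from slot to slot, z is up. Seated, the plate's underside lies on the bed, so red_grip is 35 mm above this point, and the plate's x lies along this x, either way round. Pressing it past all clips takes about 5 to 20 N down, more than its weight.
- slot (a point): Slot at the -x end: on the bed's level, 64 mm from bed; the other lies as far on the +x side. Two dark steel cheeks 49 mm high, 14 thick (x), leave a gap of 58 mm in y, open on top. Each has a V-bent spring-steel clip that yields sideways: they stand 50 mm apart at the top, 16 mm apart 14 mm above the bed (narrower than the ear), wider below, and snap over the ear.
Things that resemble listed ones, but are neither listed nor needed, are in the scene too. Leave any purple look-alike of the part that bears red_grip alone.

How it is judged (in metres and radians):
On the way:
1. the gripper presses the red-gripped plate down past the clips onto the bed (contact force between the fingers and red_plate above 0.5 N and z of red_grip in the frame of bed below 0.04 m and horizontal distance between red_grip and bed below 0.016 m), for 0.1 s.
At the end, for the whole second after the job is handed in: The red-gripped plate sits released in the bracket: flat on the bed within 4 mm and 3 degrees, centred within 15 mm, its ears in the two slots (long axis along the bracket's within 10 degrees, either way round) (horizontal distance between red_grip and bed below 0.015 m and z of red_grip in the frame of bed between 0.031 and 0.039 m and angle between red_grip's own z axis and vertical below 0.05 rad and angle between the x axis of red_grip and the x axis of bed, either way round below 0.175 rad); the robot touches nothing.
It fails at once if the blue-gripped plate is moved more than 30 mm (distance of blue_grip from where it was at the start of the episode above 0.03 m).
It also fails if it takes over 38 s, if anything falls off the work surface, if the arm or the gripper's body presses on something with over 40 N, if the wrist force passes 120 N, or if a joint passes its speed limit or range.

## Working session

There is one attempt and no reset: what is moved stays moved. The work goes in short steps, each a Python script; the robot and the scene stay as the last script left them, time stands still between calls to the robot, and variables do not carry over. Pictures are saved under pics/ and viewed, at most 10 in all, crops included, and the job is handed in when it is done.

```bash
mkdir -p pics; ls; cat > h.py <<'E'
import numpy as np,cv2,json
from plant import bot
from scipy.spatial.transform import Rotation as R
def save(n,f):
    im=bot.camera(n); cv2.imwrite('pics/'+f,im[:,:,::-1]); return im
def viewm(n,st=None):
    c=bot.get_calibration(n)
    if 'view' in c: return c,np.array(c['view'])
    T=np.eye(4);T[:3,:3]=R.from_quat(st['eef_rot']).as_matrix();T[:3,3]=st['tcp_pos']
    return c,np.linalg.inv(T@np.array(c['T_tool_cam']))
def pix2z(n,px,z,st=None):
    c,V=viewm(n,st); K=np.array([[c['fx'],0,c['cx']],[0,c['fy'],c['cy']],[0,0,1.]])
    u=cv2.undistortPoints(np.array(px,float).reshape(-1,1,2),K,np.array(c['distortion'],float)).reshape(-1,2)
    W=np.linalg.inv(V); o=W[:3,3]; z=np.broadcast_to(z,len(u))
    out=[]
    for (a,b),zz in zip(u,z):
        d=W[:3,:3]@np.array([a,-b,-1.]); out.append(o+d*(zz-o[2])/d[2])
    return np.array(out).round(1)
E
python3 - <<'E'
from h import *
save('top','top.png');save('scene','scene.png')
print(bot.read_state()); 
for n in('top','scene','wrist'):print(bot.get_calibration(n))
E
```

```text
pics
{'t': 0.1, 'joint_pos': array([ 1.58511225e+00,  3.59326505e-01,  1.11676382e-02, -3.13843143e-04,
       -1.22410032e+00, -2.88122328e-01]), 'qvel': array([-1.72870335e-03,  6.65126283e-06,  4.04798955e-03,  1.05191564e-03,
       -5.45956622e-05, -4.00461013e-04]), 'tau': array([-1.83601682e-03, -5.84164846e+01,  2.93755013e+01,  7.01574907e+00,
        1.01537336e-02, -4.51062726e-05]), 'tcp_pos': array([182.41010362, 649.43833829, 225.71561779]), 'eef_rot': array([ 9.90635815e-01, -1.36528842e-01, -3.56769578e-05,  7.45309236e-04]), 'contact_force': array([ 0.06467287,  0.49963854, -0.10219391]), 'moment': array([-0.03949542, -0.00619275,  0.00480376]), 'finger_force': 0.0, 'width': 87.2052729760258}
{'fx': 485.19743614973856, 'fy': 485.19743614973856, 'cx': 315.4090651519371, 'cy': 240.37326790964326, 'distortion': array([-0.09465473,  0.        ,  0.        ,  0.        ,  0.        ]), 'view': array([[-1.34226605e-03, -9.99427187e-01,  3.38156070e-02,
         2.59413352e+01],
       [ 9.94308936e-01,  2.26840666e-03,  1.06511009e-01,
        -4.05390883e+02],
       [-1.
[... 542 characters left out ...]
3e-01,  5.79352611e-01,  5.51985968e-01,
        -6.71965591e+02],
       [ 0.00000000e+00,  0.00000000e+00,  0.00000000e+00,
         1.00000000e+00]])}
{'fx': 357.55557833744257, 'fy': 357.55557833744257, 'cx': 321.1705478341778, 'cy': 240.9150179807582, 'distortion': array([-0.05911485,  0.        ,  0.        ,  0.        ,  0.        ]), 'T_tool_cam': array([[ 4.21617048e-04,  9.56998655e-01,  2.90092049e-01,
         7.86644949e+01],
       [ 9.99999904e-01, -4.36888550e-04, -1.21177143e-05,
        -1.05659053e+00],
       [ 1.15141258e-04,  2.90092026e-01, -9.56998748e-01,
        -1.58646466e+02],
       [ 0.00000000e+00,  0.00000000e+00,  0.00000000e+00,
         1.00000000e+00]])}
```

View pics/top.png

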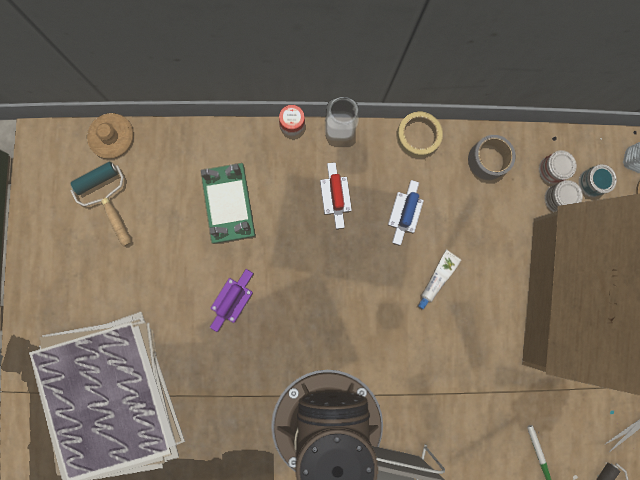

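View pics/scene.png

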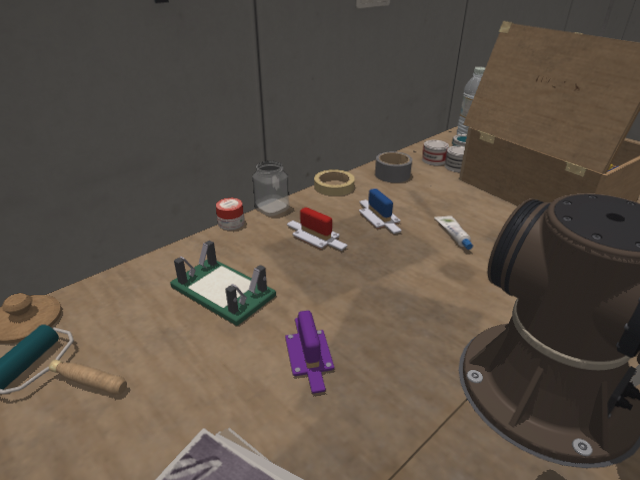

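The candidates for the red plate in the top view are the red grip on an aluminium plate (336,195), the blue grip (408,213) and the purple look-alike (232,300). The one at (336,195) fits: it has an aluminium back and a red bar grip. The bracket is at (229,204). I'll confirm with a crop and take a rough measurement.

```bash
python3 - <<'E'
from h import *
im=cv2.imread('pics/top.png')[140:260,190:430]
cv2.imwrite('pics/crop.png',cv2.resize(im,None,fx=3.3,fy=3.3,interpolation=cv2.INTER_CUBIC))
print(pix2z('top',[(336,192),(332,165),(340,227)],[60,10,10]))
print(pix2z('top',[(229,204),(202,167),(242,163),(255,236),(216,243)],14))
E
```

```text
[[506.2 -17.1  60. ]
 [579.3 -12.3  10. ]
 [436.9 -29.5  10. ]]
[[487.5 219.   14. ]
 [572.2 281.9  14. ]
 [581.6 191.6  14. ]
 [415.6 160.   14. ]
 [399.8 246.2  14. ]]
```

View pics/crop.png

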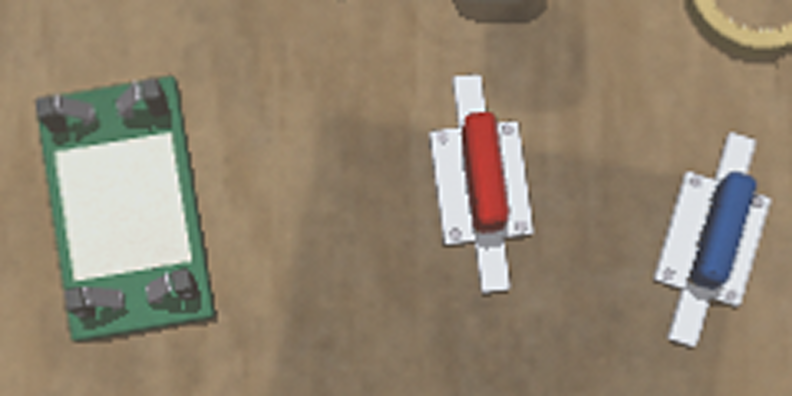

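Confirmed: the aluminium plate with the red bar grip is the middle object (crop 485,180). Next I move above it and look with the wrist camera.

```bash
cat >> h.py <<'E'
def q(yaw): return (R.from_euler('z',yaw)*R.from_quat([1,0,0,0])).as_quat()
E
python3 - <<'E'
from h import *
f=lambda L:[(190+x/3.3,140+y/3.3) for x,y in L]
p=pix2z('top',f([(468,75),(495,292)]),10);d=p[0]-p[1];print('red',p.mean(0),np.arctan2(d[1],d[0]))
yr=np.arctan2(d[1],d[0]);c=p.mean(0)
b=pix2z('top',f([(37,97),(176,76),(214,320),(75,341)]),10)
d=b[0]-b[3]+b[1]-b[2];yb=np.arctan2(d[1],d[0]);print('bed',b,b.mean(0),yb)
for n,cc,y in(('r',c,yr),('b',b.mean(0),yb)):
  for k in(0,np.pi):
    j=bot.solve_ik([cc[0],cc[1],230],q(y+k));print(n,k,j)
bot.move_ptp([c[0],c[1],230],q(yr))
st=bot.read_state();print(st['t'],st['tcp_pos'],st['joint_pos'],st['contact_force'])
np.savez('w1.npz',tcp_pos=st['tcp_pos'],eef_rot=st['eef_rot']);save('wrist','w1.png')
E
```

```text
red [509.05 -20.65  10.  ] 0.11530362304938052
bed [[567.7 284.3  10. ]
 [582.7 189.1  10. ]
 [413.9 160.6  10. ]
 [399.4 254.1  10. ]] [490.925 222.025  10.   ] 0.17240363108436602
r 0 [ 0.34544017  0.08197621 -0.34109927  0.         -1.14772085  1.34065978]
r 3.141592653589793 [ 0.34544017  0.08197621 -0.34109927  0.         -1.14772085 -1.80093287]
b 0 [ 0.78869099  0.13226187 -0.28317627  0.         -1.15535819  0.95450896]
b 3.141592653589793 [ 0.78869099  0.13226187 -0.28317627  0.         -1.15535819 -2.18708369]
2.7333 [509.23788336 -20.14944943 229.98201217] [ 3.46324203e-01  8.22645967e-02 -3.40831918e-01  2.93591482e-05
 -1.14768480e+00  1.34037724e+00] [-0.2540672  0.5292445  0.880526 ]
```

View pics/w1.png

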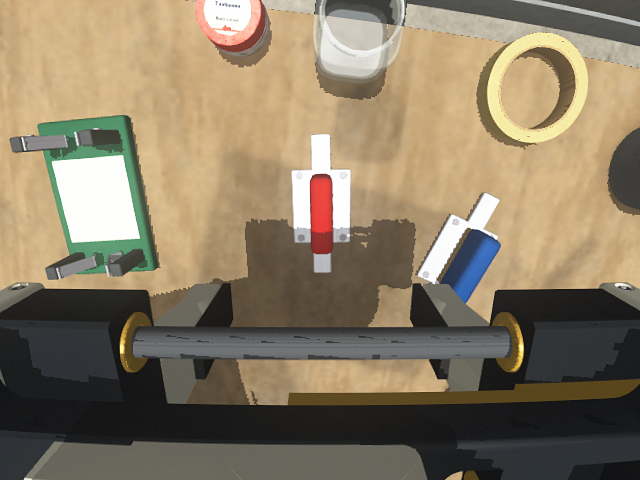

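The wrist view shows the red plate upright: ear tips at (320,134) and (322,272), back corners (292,170), (349,170), (352,243), (295,243). The bracket is on the left.

```bash
python3 - <<'E'
from h import *
st=dict(np.load('w1.npz'))
p=pix2z('wrist',[(320.5,134.5),(322,272),(292.5,170),(350,170),(352,243),(292,243)],10,st);print(p,p[:2].mean(0),p[2:].mean(0))
d=p[0]-p[1];print(np.arctan2(d[1],d[0]))
g=pix2z('wrist',[(321,175),(321.5,254)],60,st);print(g,g.mean(0))
E
```

```text
[[586.2  -9.5  10. ]
 [437.1 -28.6  10. ]
 [547.2  15.4  10. ]
 [554.2 -44.3  10. ]
 [475.2 -57.6  10. ]
 [467.5   8.5  10. ]] [511.65 -19.05  10.  ] [511.025 -19.5    10.   ]
0.12740804224374075
[[551.1 -14.2  60. ]
 [475.6 -23.5  60. ]] [513.35 -18.85  60.  ]
```

```bash
python3 - <<'E'
from h import *
y=.125
bot.line_to([511.3,-19.2,110],200,q(y))
bot.line_to([511.3,-19.2,21],90)
bot.move_gripper(10,50)
st=bot.read_state();print(st['t'],st['tcp_pos'],st['width'],st['finger_force'],st['contact_force'])
bot.line_to([511.3,-19.2,150],150)
st=bot.read_state();print(st['t'],st['tcp_pos'],st['width'],st['finger_force'],st['contact_force'])
bot.move_ptp([491,222,170],q(.172))
st=bot.read_state();print(st['t'],st['tcp_pos'],st['contact_force'])
np.savez('w2.npz',tcp_pos=st['tcp_pos'],eef_rot=st['eef_rot']);save('wrist','w2.png');save('scene','s2.png');save('top','t2.png')
E
```

```text
5.725 [511.29809915 -19.22249523  21.00615647] 22.65595113900836 49.99830365180969 [-1.01824608 -0.81608999  0.56972347]
6.7333 [510.54438652 -19.30137801 149.04325978] 21.727669709277002 49.99782979488373 [-0.13559989  0.24646664 -1.91904796]
7.6917 [490.62913478 221.76241822 169.29857836] [ 0.67868696  0.37919741 -2.85969379]
```

View pics/w2.png

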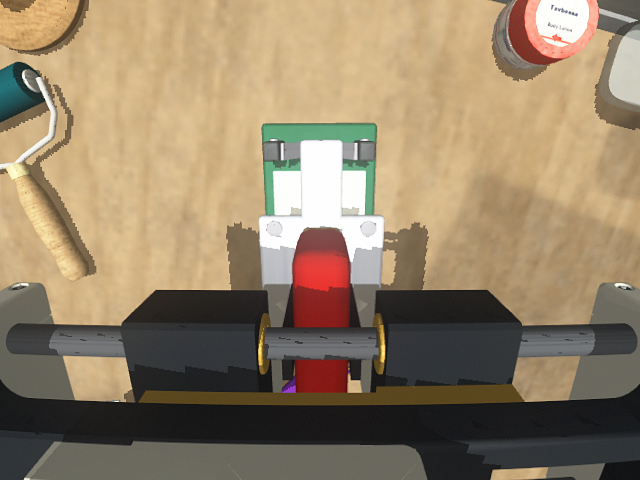

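Wrist view: front edge corners of the bracket at (262,124) and (377,124), cheeks at (275,150) and (364,150), the held plate's ear tip at (302..341,141), and back corners at (260,216) and (384,216).

```bash
python3 - <<'E'
from h import *
st=dict(np.load('w2.npz'))
a=pix2z('wrist',[(262,124),(377,124),(273.5,171),(366.5,171)],14,st)
z=st['tcp_pos'][2]-11
p=pix2z('wrist',[(302,141),(341,141),(260,216),(383.5,216)],z,st)
print(a,p,sep='\n')
for n,y0 in(('brk',a),('plate',p)):
  for i in(0,2):
    d=y0[i]-y0[i+1];print(n,y0[i:i+2].mean(0),np.arctan2(-d[0],d[1]),np.linalg.norm(d))
y=.172;u=np.array([np.cos(y),np.sin(y),0])
print('bed from w2',a[:2].mean(0)-85*u, 'plate centre',p[:2].mean(0)-76*u,p[2:].mean(0)-40*u)
w1=dict(np.load('w1.npz'))
b=pix2z('wrist',[(53,164),(124,155),(138,265-1),(66,271)],14,w1);print('paper w1',b,b.mean(0))
im=cv2.imread('pics/top.png'); t2=cv2.imread('pics/t2.png')
s=cv2.imread('pics/s2.png')
A=cv2.resize(cv2.imread('pics/w1.png')[105:285,0:170],None,fx=3,fy=3,interpolation=cv2.INTER_CUBIC)
cv2.imwrite('pics/c2.png',A)
E
```

```text
[[567.1 286.4  14. ]
 [583.8 191.2  14. ]
 [529.9 271.5  14. ]
 [543.8 191.9  14. ]]
[[563.5 244.4 158.3]
 [566.5 226.7 158.3]
 [525.1 258.9 158.3]
 [535.4 199.8 158.3]]
brk [575.45 238.8   14.  ] 0.17365332012796617 96.65366004451148
brk [536.85 231.7   14.  ] 0.17287995775565823 80.80451720046348
plate [565.   235.55 158.3 ] 0.16789592325037442 17.952437160452632
plate [530.25 229.35 158.3 ] 0.1725478298594301 59.99083263299481
bed from w2 [491.70422334 224.25197979  14.        ] plate centre [490.12142322 222.5423584  158.3       ] [490.84022275 222.50387284 158.3       ]
paper w1 [[526.9 270.8  14. ]
 [544.  191.7  14. ]
 [423.6 180.2  14. ]
 [404.2 267.1  14. ]] [474.675 227.45   14.   ]
```

View pics/c2.png

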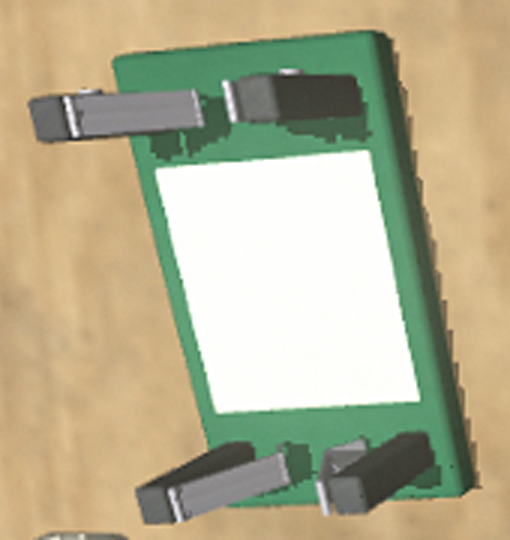

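View pics/s2.png

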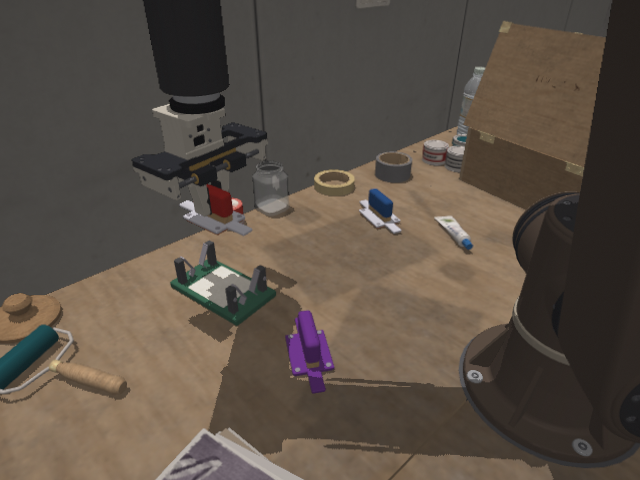

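The plate hangs level in the gripper over the bracket, and the paper corners give one more check on the centre. Held plate centre ≈ (490.5,222.5), bed ≈ (491.5,223.5), so I shift about +1 mm in x and y and press down in steps while watching the force.

```bash
python3 - <<'E'
from h import *
w1=dict(np.load('w1.npz'))
b=pix2z('wrist',[(51.7,161),(123.7,155),(140.3,239.3),(72,242.7)],14,w1);print(b.mean(0))
x,y=491.6,223
bot.line_to([x,y,90],120,q(.173))
for z in[75,65,58,52,48,45,42,39,37,35,34]:
    bot.line_to([x,y,z],60 if z>55 else 40)
    st=bot.read_state();print(round(st['t'],2),z,st['tcp_pos'].round(1),st['contact_force'].round(1),round(st['width'],1))
    if st['contact_force'][2]>45: break
save('scene','s3.png')
E
```

```text
[491.9  224.25  14.  ]
9.06 75 [491.4 222.8  74.6] [ 0.   0.3 -2.2] 21.3
9.38 65 [491.3 222.7  64.5] [-0.5 -0.5 -2.5] 21.7
9.64 58 [491.4 222.8  57.5] [ 0.4  0.  -1.3] 21.7
9.94 52 [491.4 222.9  51.7] [-0.8  0.8 -1.1] 21.9
10.19 48 [491.9 223.4  48. ] [ 0.1  2.2 -3.7] 21.8
10.44 45 [492.6 223.7  45.9] [ 0.8 -0.3  4.2] 21.8
10.69 42 [492.3 223.5  42.3] [3.3 2.1 1.8] 21.7
10.94 39 [491.5 223.   38.5] [ 3.4  1.1 -3.1] 21.8
11.19 37 [490.8 222.7  36.3] [ 0.7  2.9 -5.8] 21.7
11.44 35 [491.1 222.6  35. ] [-2.1  0.9  1.5] 21.6
11.69 34 [491.1 222.6  35. ] [-7.4  0.6 13.1] 21.8
```

It went past the clips (force peak, then a dip) and is on the bed at TCP z=35.0, the expected value. I press briefly, release, and look.

```bash
python3 - <<'E'
from h import *
x,y=491.6,223
bot.line_to([x,y,33],30);bot.pause(.3);st=bot.read_state();print(st['tcp_pos'],st['contact_force'])
bot.line_to([x,y,35],30)
bot.move_gripper(60);bot.line_to([x,y,150],120);bot.line_to([x-60,y-60,230],150)
st=bot.read_state();print(st['t'],st['contact_force'],st['width'])
np.savez('w4.npz',tcp_pos=st['tcp_pos'],eef_rot=st['eef_rot'])
a=save('wrist','w4.png');b=save('scene','s4.png')
c=cv2.resize(b[220:340,150:300],(500,400),interpolation=cv2.INTER_CUBIC)
d=cv2.resize(a[80:380,150:450],(300,300))
o=np.zeros((400,800,3),np.uint8);o[:,:500]=c;o[:300,500:]=d
cv2.imwrite('pics/c4.png',o[:,:,::-1])
E
```

```text
[491.14461067 222.65630978  34.94997868] [-10.75499771  -1.34057345  23.58339145]
15.4083 [ 1.37463753  0.6579774  -0.98372181] 60.12553101224892
```

View pics/c4.png

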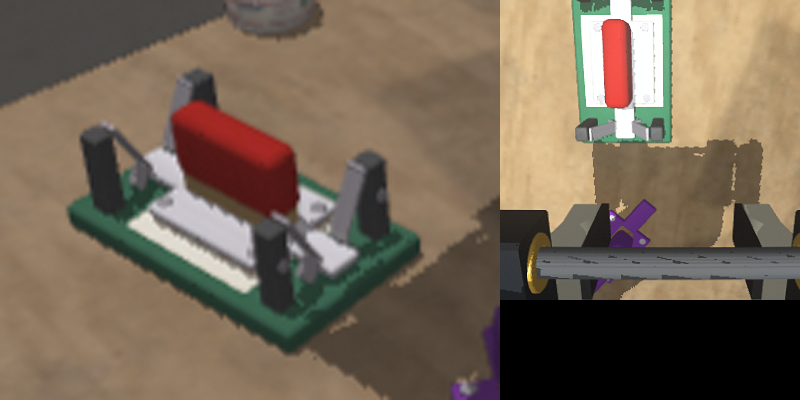

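The picture shows the plate flat on the bed and centred, with both ears under the sprung clips and the gripper clear. I'm handing in.

```bash
python3 -c "
from plant import bot
print(bot.close_job())"
```

```text
the job is handed in; nothing more can be done
None
```

The red-gripped plate is pressed past the clips, sits flat on the bed and is released. The blue plate was not touched, and the job was handed in at about 15.5 s; no verdict came back.

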